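# Press a lens barrel into the sprung V-block

## Robot

A 6-joint arm with a two-finger parallel gripper is mounted at the origin on the work surface. World frame = base frame: x ahead of the robot, y to its left, z up, the work surface at z = 0. Lengths are in m, angles in rad, forces in N, time in s.
With the tool pointing down it reaches from about 0.25 to 0.8 m from the base axis. Payload 3.9 kg.
Tool frame: the origin (TCP) lies midway between the tips of the shut fingers; the grasp point (between the pads) lies 19 mm behind it; x points along the fingers, z is the direction in which the jaws open and shut, and the axes are right-handed (so a half turn about x gives the same grasp; the last joint's range is limited). The gripper opens to 85 mm and grips with 20 to 120 N. Pads are 22 mm wide; open, the fingers measure 114 mm over their backs; the gripper's body (76 mm by 85 mm) begins 54 mm behind the grasp point. The pads swing forward as they close: fully open they stand 13 mm farther back than shut.
Start: joints at [-1.209, 0.26, -0.138, 1.173, 0, 1.571], TCP at [0.186, -0.491, 0.231] pointing down, gripper open.
Joint ranges: [-2.78, 2.78], [-0.83, 1.72], [-1.28, 1.37], [-1.9, 2.12], [-1.57, 1.48], [-3.14, 3.14]. Speed limits (rad/s): [2.57, 2.57, 3.14, 3.14, 3.14, 3.14].

## Interface

Orientations are given as [roll, pitch, yaw] about the fixed x, y, z axes, in that order (R = Rz(yaw) Ry(pitch) Rx(roll)).
In Python, from plant import ctrl gives the robot as it stands. The module is installed in compiled form; this text tells all that it offers.
- The arm moves only by the tool move_arm, never from a script. Its argument "commands" is a list that holds one entry, the list of rows, each a list of 7 numbers: the finger opening in cm, from 0 to 8.54, then the shift along the world's x, y, z in cm, then the turn, a rotation vector about the world's x, y, z in rad. In form: [[[gripper, x, y, z, wx, wy, wz], ...]]. A call has 1 to 12 rows; each row shifts and turns the commanded pose from where the row before left it; what a row does not reach is not made up. A row lasts 1/10 s, in which the tool goes at most 50 mm and 8.59 degrees, less where a joint would pass 70% of its speed; a pose out of reach is approached as far as the arm can. A call is refused whole if a number of a shift passes 5 or a number of a turn 0.15, either way. A call with a gripper value outside its range is refused whole. The fingers move at their own pace and stop on an object; "force" is the grip in N (left out, the last holds). Time passes only in rows, so rows that do not move let the fingers close. It gives the time, the measured TCP pose, the force and the opening at its end, in the units of the state.
- ctrl.observe(): the state, without advancing time (a new reading comes with each control period).
- ctrl.grab_frame(name): name is "side" or "top"; returns a dict with "frame" (480x640x3 uint8, blue, green, red), "range_z" (480x640 float32, m along the optical axis (not along the pixel's ray), 0 where there is no reading), "camera_matrix" (3x3 intrinsics, pixels), "k1" (the pictures are not rectified: a ray, as slopes to the right and down, at radius r is drawn at 1 + k1 r^2 times it, then the intrinsics apply), "world_to_cam" (4x4, takes a point from world to camera coordinates). Camera axes: x right, y down, z forward; pixel columns grow to the right and rows downward; lengths in m; the calibration is good to about 2 mm. A picture is of the moment at which its call begins.
- ctrl.close_job(): hands the job in, once; it reports no verdict.
The state is a dict: "time": time; "joint_positions": joint angles; "joint_vel": joint speeds; "joint_efforts": joint torques, N m; "position": TCP position; "orientation": TCP orientation; "wrist_force": force on the tool from outside, world axes, zero at the start; "moment": the same for the moment, N m; "finger_gap": finger opening in m.
Only numpy, scipy, OpenCV 4.12 (cv2) and the standard library are available. Lean on these libraries where they do the work, as an engineer would, in place of code of your own. Each camera call takes 0.05 s, during which the arm holds its last target.

## Task

Take the long lens barrel from its wooden rest and lay it lengthwise and centred in the steel V-block, bedded on both sloping faces. Press it down gently so that the sprung V-block sinks to about half of its travel, never down to its stop, and finish while still holding it pressed like that. Do not crush the barrel in the grip, and leave the short barrel and everything else on the desk alone.

Things in the scene. Friction and masses are not known exactly. Their poses are not given: they have to be found in the camera images.
- long_barrel: The long lens barrel, the thing to seat: a dark steel cylinder, 36 mm across, 130 mm long, 0.18 to 0.28 kg, a black band round its middle. Origin: its centre, on its axis; x runs along the axis (either way round will do), y across. It starts level in its wooden rest, axis 40 mm above the desk. Thin-walled: grip with 20 to 50 N per finger, above about 75 N it is spoilt.
- long_rest: Wooden rest (fixed) that the long barrel lies in, aligned with it: base 120 x 80 x 10 mm, and across it two upright cheeks 16 mm thick with square notches, their inner faces 62 mm apart, 38 mm high, so that between them the barrel's middle is free on both sides and below (the base's top is 30 mm below its axis). Origin: centre of the underside; x along the barrel.
- v_axis (a point): Where the barrel's centre lies when seated in the middle of the V; goes down with the V-block. x along the V, y across it, z up. 82 mm above the desk while the V-block is up. The V is 90 degrees (faces at 45 degrees, symmetric to the vertical), open upwards, its mouth 48 mm wide and 1 to 4 mm below this point. The V-block slides only straight down, not sideways.
- v_stage: Fixed aluminium base plate of the V-block, 150 x 100 x 14 mm. Origin: centre of its underside; x along the V. Above it, on springs, a dark plate (136 x 66 mm, its top 42 mm above the desk) carries two steel V supports in line, each 30 mm long and 64 mm wide, with a clear gap of 62 mm between them: the fingers fit into the gap while holding the barrel's middle.
- v_carriage (a joint): How far the sprung V-block has sunk, in m: 0 = up, 0.016 = down on its stop. Spring 1 N per mm; the barrel's own weight does not move it: it starts to sink at a push of about 2 to 4 N on the barrel; half travel (0.008) takes about 10 to 12 N, the stop about 18 to 20 N.
- v_flank_left: The two steel faces of the V on the +y side of point v_axis, part of the V-block. Origin: on the desk plane under the middle of the V while it is up.
- v_flank_right: The two steel faces of the V on the -y side, part of the V-block. Origin as for the left one.
- short_barrel: A second, smaller lens barrel of the same look, 30 mm in diameter, 96 mm long, lying in its own wooden rest (120 x 80 mm, 38 mm high), to be left alone. Origin: its centre.
- mouse: Grey computer mouse, 92 x 54 x 32 mm. Origin: centre of its underside. Leave alone.
- loupe: Small black eye loupe, 30 mm across, 24 mm tall, with a short steel tab. Origin: centre of its underside. Leave alone.
- jar: Small clear jar with white cap, 44 mm across, 45 mm tall. Origin: centre of its underside. Leave alone.
- pen_cup: Empty black cup, 76 mm across, 85 mm tall. Origin: centre of its underside. Leave alone.
- screwdriver: Screwdriver lying on the desk, 160 mm long. Leave alone.
- stone_box: White flat box, 75 x 55 x 25 mm. Origin: centre of its underside. Leave alone.
- note_block: Block of paper, 90 x 90 x 30 mm. Origin: centre of its underside. Leave alone.
Mind the look-alikes: they are no part of the job. Leave any green, pink or red look-alike of the long_rest alone.

How it is judged:
On the way, in this order (a step that is already met when the one before it is completed fails the run):
1. the long barrel is lifted out of its rest, at least 30 mm up (height (world z) of long_barrel above 0.07 m and z of long_barrel in the frame of long_rest above 0.07 m and contact force between long_barrel and the fingers above 2 N), for 0.1 s.
2. the barrel lies in the V on both faces and is pressed down (contact force between long_barrel and v_flank_left above 1.5 N and contact force between long_barrel and v_flank_right above 1.5 N and angle between the x axis of long_barrel and the x axis of v_axis, either way round below 0.06 rad and x of long_barrel in the frame of v_axis between -0.012 and 0.012 m and y of long_barrel in the frame of v_axis between -0.003 and 0.003 m and z of long_barrel in the frame of v_axis between -0.004 and 0.004 m and value of joint v_carriage above 0.003 m), for 0.3 s.
At the end, for the whole second after the job is handed in: Still held by the robot, the long barrel bears with over 1.5 N on each side of the V, centred within 12 mm lengthwise, 3 mm across, 4 mm in height, aligned within 0.06 rad; the V-block is sunk 3 to 13 mm; the barrel is at rest (all of step 2 and value of joint v_carriage below 0.013 m and contact force between long_barrel and the fingers above 2 N and linear speed of long_barrel below 0.02 m/s and contact force between long_barrel and long_rest below 0.2 N); the arm keeps its last pose, push and grip.
It fails at once if the V-block is driven down onto its stop (value of joint v_carriage above 0.0155 m).
It fails at once if the barrel is knocked against the V-block or pressed hard (over 30 N on one side) (contact force between long_barrel and v_flank_left above 30 N or contact force between long_barrel and v_flank_right above 30 N).
It fails at once if the barrel is crushed in the grip (over about 75 N per finger) (contact force between long_barrel and the fingers above 150 N).
It fails at once if the short barrel or another thing on the desk is displaced by more than 20 mm (distance of any of short_barrel, mouse, loupe, jar, pen_cup, screwdriver, stone_box, note_block from where it was at the start of the episode above 0.02 m).
It also fails if it takes over 45 s, if anything falls off the work surface, if the arm or the gripper's body presses on something with over 40 N, if the wrist force passes 120 N, or if a joint passes its speed limit or range.

## Working session

There is one attempt and no reset: what is moved stays moved. The work goes in short steps, Python scripts to look and compute and a tool call to move; the robot and the scene stay as the last step left them, time stands still between calls to the robot, and variables do not carry over. Pictures are saved under pics/ and viewed, and the job is handed in when it is done.

Besides the shell and the picture viewer there is one more tool, called after "Request:" as name(argument=value, ...) on one line, values as JSON. move_arm: Moves the arm, as the interface text tells. Its arguments: {"type":"object","properties":{"commands":{"type":"array","items":{"type":"array","items":{"type":"array","items":{"type":"number"}}}},"force":{"type":"number"}},"required":["commands"]}

```bash
mkdir -p pics
cat > h.py <<'E'
import numpy as np, cv2
from plant import ctrl
def grab(n):
    f=ctrl.grab_frame(n); np.savez(f'{n}.npz',**f); return f
def ray(f,u,v):
    K=np.array(f['camera_matrix']);k1=float(f['k1'])
    d=cv2.undistortPoints(np.array([[[u,v]]],float),K,np.array([k1,0,0,0.]))[0,0]
    T=np.array(f['world_to_cam']);R=T[:3,:3];t=T[:3,3]
    return -R.T@t, R.T@np.array([d[0],d[1],1.])
def onplane(f,u,v,z):
    o,d=ray(f,u,v); return o+d*(z-o[2])/d[2]
def depthpt(f,u,v):
    o,d=ray(f,u,v); return o+d*f['range_z'][int(round(v)),int(round(u))]
def cloud(f):
    K=np.array(f['camera_matrix']);k1=float(f['k1'])
    vv,uu=np.mgrid[0:480,0:640]
    p=np.stack([uu,vv],-1).reshape(-1,1,2).astype(float)
    d=cv2.undistortPoints(p,K,np.array([k1,0,0,0.]))[:,0]
    z=f['range_z'].reshape(-1,1)
    c=np.hstack([d*z,z]);T=np.array(f['world_to_cam'])
    w=(c-T[:3,3])@T[:3,:3]
    w[z[:,0]==0]=np.nan
    return w.reshape(480,640,3)
E
python3 - <<'E'
from h import *
print(ctrl.observe())
for n in('top','side'):
    f=grab(n); cv2.imwrite(f'pics/{n}0.png',f['frame']); print(f['camera_matrix'],f['k1'],f['world_to_cam'])
E
```

```text
{'time': 0.0, 'joint_positions': array([-1.20900863e+00,  2.60659418e-01, -1.39405227e-01,  1.17269701e+00,
        8.70949319e-06,  1.57080021e+00]), 'joint_vel': array([-0.00063098,  0.00066873, -0.0003739 ,  0.00093416,  0.0006873 ,
       -0.00011569]), 'joint_efforts': array([-7.66256180e-04, -4.05673993e+01,  2.53924102e+01,  1.87639397e-02,
       -2.33936987e-05,  4.96421976e-06]), 'position': array([ 0.18557738, -0.49036001,  0.23046413]), 'orientation': array([3.13716499, 1.56883098, 1.92815247]), 'wrist_force': array([-0.48312573, -0.15829215, -0.31705927]), 'moment': array([ 0.01784659, -0.03315136, -0.02789188]), 'finger_gap': 0.08546943657172744}
[[490.15223532   0.         321.48425143]
 [  0.         490.15223532 246.5717809 ]
 [  0.           0.           1.        ]] -0.04295807514322298 [[-0.02006237 -0.99979035 -0.00409346  0.00751655]
 [-0.99408091  0.02038472 -0.10671274  0.53112137]
 [ 0.10677381  0.00192832 -0.99428147  1.3163414 ]
 [ 0.          0.          0.          1.        ]]
[[543.99306437   0.         322.32810888]
 [  0.         543.99306437 245.93322623]
 [  0.           0.           1.        ]] -0.06896682676440849 [[-0.74850908 -0.66308799 -0.00696275  0.39293094]
 [-0.37955392  0.43701189 -0.81545045  0.27005296]
 [ 0.5437582  -0.60772932 -0.57878501  1.25542484]
 [ 0.          0.          0.          1.        ]]
```

View pics/top0.png

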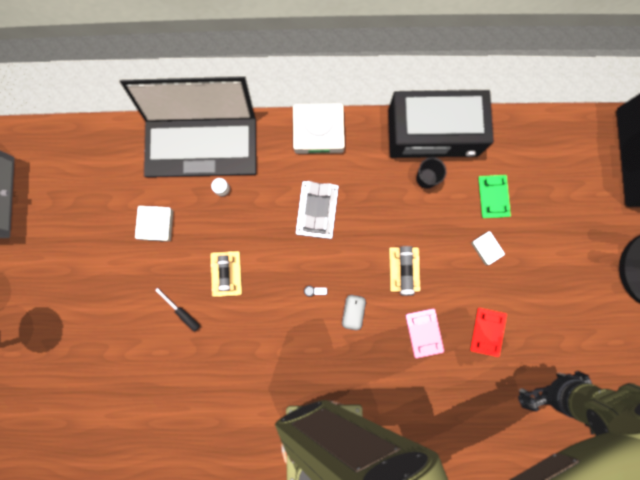

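View pics/side0.png

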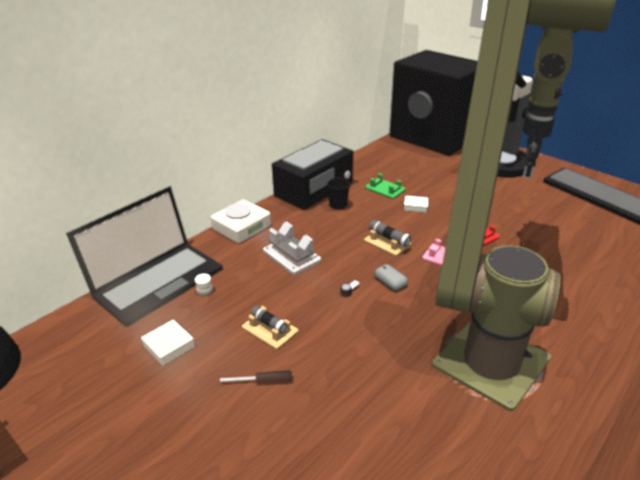

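In the top view, two things could be taken for the barrel: the barrel in the wooden rest at (405,270) and the one at (225,274). The green (495,196), pink (425,333) and red (489,332) rests are empty look-alikes. The V-block is at (317,209). The barrel at (405,270) looks longer, so I'll check it in a close crop with measurements.

Run:
```python
from h import *
f=dict(np.load('top.npz'));im=f['frame']
a=[cv2.resize(im[y-40:y+40,x-35:x+35],None,fx=5,fy=5,interpolation=cv2.INTER_CUBIC)[:, :] for x,y in((405,270),(317,209))]
a=[cv2.resize(im[y-40:y+40,x-30:x+30],(390,520),interpolation=cv2.INTER_CUBIC) for x,y in((405,270),(317,209))]
cv2.imwrite('pics/crop1.png',np.hstack(a))
hsv=cv2.cvtColor(im,cv2.COLOR_BGR2HSV)
for n,(x,y) in dict(long=(405,270),short=(225,274)).items():
    # yellow wood mask
    print(n,hsv[y-20,x-12],hsv[y+18,x+12])
w=cloud(f)
for u,v in((405,270),(405,258),(405,288),(225,274),(225,265),(392,270),(317,209),(312,190),(318,185),(305,230),(317,228)):
    print((u,v),w[v,u].round(4))
```

```text
long [ 29  62 255] [ 29  57 255]
short [ 29  62 255] [ 29  54 255]
(405, 270) [ 0.4605 -0.2251  0.0576]
(405, 258) [ 0.4929 -0.2269  0.0545]
(405, 288) [ 0.4126 -0.2237  0.0558]
(225, 274) [0.4601 0.2582 0.0473]
(225, 265) [0.4846 0.2586 0.0455]
(392, 270) [ 0.4642 -0.1978  0.005 ]
(317, 209) [0.6346 0.007  0.0358]
(312, 190) [0.6793 0.019  0.0751]
(318, 185) [0.6966 0.0028 0.0584]
(305, 230) [0.5767 0.0409 0.0375]
(317, 228) [0.5773 0.0077 0.0667]
```

View pics/crop1.png

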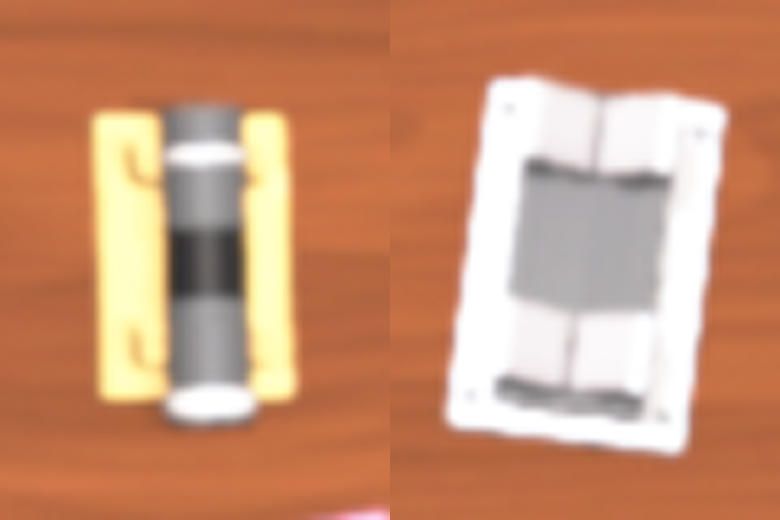

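The crop shows the barrel at (405,270) with its black band and two free ends that overhang a yellow rest. Its depth top is about 58 mm, which matches the 36 mm barrel (the other reads 47–55). The V-block is turned a few degrees. Next I'll measure both precisely.

```bash
cat > meas.py <<'E'
from h import *
f=dict(np.load('top.npz'));im=f['frame'];w=cloud(f)
hsv=cv2.cvtColor(im,cv2.COLOR_BGR2HSV)
def contour_rect(mask,z,name):
    c=max(cv2.findContours(mask,cv2.RETR_EXTERNAL,cv2.CHAIN_APPROX_NONE)[0],key=cv2.contourArea)
    P=np.array([onplane(f,*p[0],z)[:2] for p in c])
    r=cv2.minAreaRect((P*1000).astype(np.float32))
    print(name,'rect centre',np.round(r[0],1),'size',np.round(r[1],1),'ang',round(r[2],2)); return P
def roi(m,x0,x1,y0,y1):
    o=np.zeros_like(m);o[y0:y1,x0:x1]=m[y0:y1,x0:x1];return o
# rest
m=roi(cv2.inRange(hsv,(20,40,150),(40,255,255)),380,430,240,300)
m=cv2.morphologyEx(m,cv2.MORPH_CLOSE,np.ones((3,3)))
contour_rect(cv2.bitwise_or(m,roi(cv2.inRange(hsv,(0,0,0),(180,45,255)),396,414,250,290)),0.01,'rest')
# barrel by cloud
sel=(w[...,2]>0.045)&(w[...,2]<.075); sel[:,:385]=0;sel[:,425:]=0;sel[:240]=0;sel[300:]=0
P=w[sel];print(len(P),'barrel pts z max',np.percentile(P[:,2],98))
# per-row image edges: barrel low saturation, at height of axis
L=[];R=[]
mb=roi(cv2.inRange(hsv,(0,0,0),(180,60,255)),392,420,240,300)
contour_rect(mb,0.04,'barrel sil')
p=P[:,:2];c=p.mean(0);u,s,vt=np.linalg.svd(p-c);d=vt[0]*np.sign(vt[0][0])
t=(p-c)@d;q=(p-c)@np.array([-d[1],d[0]])
print('barrel c',c.round(4),'yaw',np.degrees(np.arctan2(d[1],d[0])),'len',np.percentile(t,[1,99]),'mid',c+d*(t.max()+t.min())/2,'wid',q.min(),q.max())
# dark band
mk=roi(cv2.inRange(hsv,(0,0,0),(180,255,75)),396,414,258,282)
ys,xs=np.nonzero(mk);print('band px',xs.mean(),ys.mean(),len(xs),onplane(f,xs.mean(),ys.mean(),.057).round(4))
# stage
white=roi(cv2.inRange(hsv,(0,0,90),(180,60,255)),290,345,170,245)
white=cv2.morphologyEx(white,cv2.MORPH_CLOSE,np.ones((5,5)))
contour_rect(white,0.014,'stage')
# V faces
sel=(w[...,2]>0.05)&(w[...,2]<.1);sel[:,:290]=0;sel[:,345:]=0;sel[:170]=0;sel[250:]=0
P=w[sel];print('V pts',len(P),P.min(0),P.max(0))
print('dark plate z',np.nanmedian(w[200:215,310:325,2]),'desk z',np.nanmedian(w[300:330,250:280,2]))
np.save('V.npy',P)
E
python3 meas.py
python3 - <<'E'
import numpy as np
from scipy.optimize import least_squares
P=np.load('V.npy')
# V surface: z = z0+|q| near axis, q<22mm
def q(p): 
    c,s=np.cos(p[1]),np.sin(p[1]); return -(P[:,0]-.634)*s+(P[:,1]-p[0])*c
p=np.array([.005,-.1,.055])
for yaw0 in(-.15,.0,.15):
    p=np.array([.007,yaw0,.055])
    for it in range(5):
        m=np.abs(q(p))<.021
        r=least_squares(lambda p:(P[:,2]-p[2]-np.abs(q(p)))[m],p,loss='soft_l1',f_scale=.002);p=r.x
    print(p,np.degrees(p[1]),m.sum(),np.sqrt(np.mean(r.fun**2)))
c,s=np.cos(p[1]),np.sin(p[1]);t=(P[:,0]-.634)*c+(P[:,1]-p[0])*s
print('along',np.percentile(t,[0,1,5,95,99,100]));print(np.histogram(t,bins=np.arange(-.08,.085,.005)))
E
```

```text
rest rect centre [ 466.8 -246.5] size [119.5  50.7] ang 0.27
613 barrel pts z max 0.06159099388116229
barrel sil rect centre [ 460.4 -231.2] size [ 35.2 127.4] ang 88.77
barrel c [ 0.4603 -0.2303] yaw -0.4745294259832705 len [-0.06368144  0.06476077] mid [ 0.46102203 -0.23028878] wid -0.022852724589584577 0.01697488949558681
band px 406.0408163265306 270.2040816326531 49 [ 0.4599 -0.228   0.057 ]
stage rect centre [638.5   8. ] size [104.1 156.1] ang 81.85
V pts 559 [ 0.57370855 -0.032276    0.05011432] [0.70340729 0.04818467 0.08377796]
dark plate z 0.04096614686923299 desk z -0.0008126860240346797
[ 0.00875416 -0.13934666  0.05546583] -7.9839754961340414 345 0.003715170196616872
[ 0.00875416 -0.13934666  0.05546583] -7.983975494732825 345 0.0037151701966334524
[ 0.00875416 -0.13934666  0.05546583] -7.983975489607424 345 0.00371517019670983
along [-0.05680273 -0.05657517 -0.0556434   0.06225399  0.06531921  0.06619048]
(array([ 0,  0,  0,  0, 36, 43, 38, 44, 44, 43, 32,  0,  0,  0,  0,  0,  0,
        0,  0,  0,  0,  0,  1, 66, 40, 43, 41, 38, 40, 10,  0,  0]), array([-8.0000000e-02, -7.5000000e-02, -7.0000000e-02, -6.5000000e-02,
       -6.0000000e-02, -5.5000000e-02, -5.0000000e-02, -4.5000000e-02,
       -4.0000000e-02, -3.5000000e-02, -3.0000000e-02, -2.5000000e-02,
       -2.0000000e-02, -1.5000000e-02, -1.0000000e-02, -5.0000000e-03,
        6.9388939e-17,  5.0000000e-03,  1.0000000e-02,  1.5000000e-02,
        2.0000000e-02,  2.5000000e-02,  3.0000000e-02,  3.5000000e-02,
        4.0000000e-02,  4.5000000e-02,  5.0000000e-02,  5.5000000e-02,
        6.0000000e-02,  6.5000000e-02,  7.0000000e-02,  7.5000000e-02,
        8.0000000e-02]))
```

Run:
```python
from h import *
from scipy.optimize import least_squares
# top: barrel edges via saturation half-crossing per row
f=dict(np.load('top.npz'));S=cv2.cvtColor(f['frame'],cv2.COLOR_BGR2HSV)
for cam in('top','side'):
    f=dict(np.load(cam+'.npz'));w=cloud(f)
    # barrel: fit cylinder r=18 level, points near
    d=np.hypot(w[...,0]-.46,w[...,1]+.23)
    P=w[(d<.075)&(w[...,2]>.046)&(w[...,2]<.07)]
    p=np.array([-.23,0,.04])
    for it in range(6):
        def res(p,P=P):
            q=-(P[:,0]-.46)*np.sin(p[1])+(P[:,1]-p[0])*np.cos(p[1]); return np.hypot(q,P[:,2]-p[2])-.018
        m=np.abs(res(p))<(.008 if it<2 else .004)
        p=least_squares(lambda p:res(p)[m],p,loss='soft_l1',f_scale=.001).x
    t=(P[m][:,0]-.46)
    print(cam,'barrel y',p[0],'yaw',np.degrees(p[1]),'z',p[2],m.sum(),'x ext',np.percentile(t,[0.5,99.5])+.46)
    P=w[(np.hypot(w[...,0]-.638,w[...,1]-.008)<.09)&(w[...,2]>.05)&(w[...,2]<.1)]
    q=lambda p:-(P[:,0]-.638)*np.sin(p[1])+(P[:,1]-p[0])*np.cos(p[1])
    p=np.array([.008,-.14,.056])
    for it in range(8):
        r0=P[:,2]-p[2]-np.abs(q(p)); m=(np.abs(q(p))<.021)&(np.abs(r0)<.006)
        p=least_squares(lambda p:(P[:,2]-p[2]-np.abs(q(p)))[m],p,loss='soft_l1',f_scale=.001).x
    t=((P[:,0]-.638)*np.cos(p[1])+(P[:,1]-p[0])*np.sin(p[1]))[m]
    print(cam,'V y',p[0],'yaw',np.degrees(p[1]),'z',p[2],m.sum(), 'rms',np.std((P[:,2]-p[2]-np.abs(q(p)))[m]),'t',t.min(),t[t<0].max(),t[t>0].min(),t.max(), 'nL,R',(q(p)[m]>0).sum(),(q(p)[m]<0).sum())
```

```text
top barrel y -0.23156362996249183 yaw -0.08605451005533155 z 0.039380029423541844 551 x ext [0.396441   0.52510379]
top V y 0.008262065541263627 yaw -7.8935209081761055 z 0.055748923840431217 320 rms 0.0024298748612473606 t -0.06070666412649401 -0.029642060235006727 0.03127864789839723 0.06216579127356385 nL,R 169 151
side barrel y -0.23179828606762098 yaw 0.18183690231267632 z 0.04093256538794176 308 x ext [0.39390868 0.52631257]
side V y 0.007843692032361599 yaw -8.187114001716175 z 0.056095440166581814 207 rms 0.0030004344008712604 t -0.06313363468752133 -0.028676908256061052 0.02812577676150543 0.06535417869144573 nL,R 42 165
```

Request:
move_arm(commands=[[[8.54, 2, 2, 0, 0, 0, -0.1], [8.54, 2, 2, 0, 0, 0, -0.1]]])

```text
time: 0.3
position: [0.2258, -0.4506, 0.2307]
orientation: [-2.906, 1.57, 1.962]
wrist_force: [0.5, -0.8, -0.1]
finger_gap: 0.0854
```

Run:
```python
from h import *
s=ctrl.observe();print(s['joint_positions'].round(3),s['position'].round(4),s['orientation'].round(3),s['time'])
```

```text
[-1.106  0.225 -0.187  1.16   0.     1.879] [ 0.2258 -0.4506  0.2307] [-2.906  1.57   1.962] 0.3
```

Request:
move_arm(commands=[[[8.54, 1.2, 1.1, 0, 0, 0, 0.149], [8.54, 1.2, 1.1, 0, 0, 0, 0.149], [8.54, 1.2, 1.1, 0, 0, 0, 0.149], [8.54, 1.2, 1.1, 0, 0, 0, 0.149], [8.54, 1.2, 1.1, 0, 0, 0, 0.149], [8.54, 1.2, 1.1, 0, 0, 0, 0.149], [8.54, 1.2, 1.1, 0, 0, 0, 0.149], [8.54, 1.2, 1.1, 0, 0, 0, 0.149], [8.54, 1.2, 1.1, 0, 0, 0, 0.149], [8.54, 1.2, 1.1, 0, 0, 0, 0.149]]])

```text
time: 1.3
position: [0.346, -0.3402, 0.2309]
orientation: [2.27, 1.57, 2.357]
wrist_force: [-0.3, 0.0, -0.4]
finger_gap: 0.0855
```

Request:
move_arm(commands=[[[8.54, 1.1, 1.1, 0, 0, 0, 0.149], [8.54, 1.1, 1.1, 0, 0, 0, 0.149], [8.54, 1.1, 1.1, 0, 0, 0, 0.149], [8.54, 1.1, 1.1, 0, 0, 0, 0.149], [8.54, 1.1, 1.1, 0, 0, 0, 0.149], [8.54, 1.1, 1.1, 0, 0, 0, 0.149], [8.54, 1.1, 1.1, 0, 0, 0, 0.149], [8.54, 1.1, 1.1, 0, 0, 0, 0.149], [8.54, 1.1, 1.1, 0, 0, 0, 0.149], [8.54, 1.1, 1.1, 0, 0, 0, 0.149], [8.54, 0, 0, 0, 0, 0, 0]]])

```text
time: 2.4
position: [0.4566, -0.2299, 0.2308]
orientation: [0.502, 1.57, 2.075]
wrist_force: [0.5, -1.6, -0.0]
finger_gap: 0.0853
```

```bash
cat > st.py <<'E'
from h import *
from scipy.spatial.transform import Rotation as Ro
s=ctrl.observe();R=Ro.from_euler('xyz',s['orientation']).as_matrix()
print('t',s['time'],'q',s['joint_positions'].round(3),'p',(s['position']*1000).round(1),'x',R[:,0].round(4),'jaw',R[:,2].round(4),'F',s['wrist_force'].round(2),'M',s['moment'].round(2),'gap',round(s['finger_gap'],4))
E
python3 st.py
```

```text
t 2.4 q [-0.467  0.237 -0.171  1.164  0.    -0.469] p [ 456.6 -229.9  230.8] x [-4.e-04  7.e-04 -1.e+00] jaw [-2.6e-03  1.0e+00  7.0e-04] F [ 0.52 -1.61 -0.03] M [-0.01 -0.02 -0.03] gap 0.0853
```

Request:
move_arm(commands=[[[8.54, 0.4, -0.15, -3, 0, 0, 0], [8.54, 0, 0, -4, 0, 0, 0], [8.54, 0, 0, -4, 0, 0, 0], [8.54, 0, 0, -3, 0, 0, 0], [8.54, 0, 0, 0, 0, 0, 0]]])

```text
time: 2.9
position: [0.4555, -0.231, 0.0872]
orientation: [1.146, 1.561, 2.714]
wrist_force: [-0.3, -1.0, 0.1]
finger_gap: 0.0857
```

```bash
python3 st.py
python3 - <<'E'
from h import *
f=grab('top');cv2.imwrite('pics/top1.png',cv2.resize(f['frame'][215:325,340:470],(780,600)[:2],interpolation=cv2.INTER_CUBIC))
g=grab('side');cv2.imwrite('pics/side1.png',cv2.resize(g['frame'][170:280,330:460],(780,600),interpolation=cv2.INTER_CUBIC))
E
```

```text
t 2.9 q [-0.469  0.349 -0.413  0.818 -0.    -0.466] p [ 455.5 -231.    87.2] x [-0.0089  0.004  -1.    ] jaw [0.0028 1.     0.004 ] F [-0.26 -1.05  0.1 ] M [-0.01 -0.01  0.03] gap 0.0857
```

View pics/side1.png

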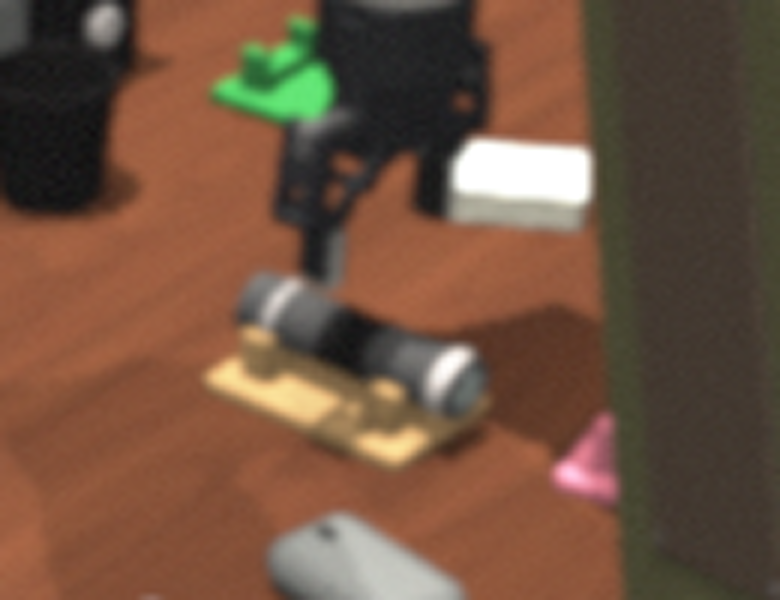

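The side crop shows the open fingers above the barrel, one on each side of the black band at about (350,335). Reading the settled pose before I go down.

```bash
python3 st.py
```

```text
t 3.0 q [-0.469  0.346 -0.406  0.821 -0.    -0.467] p [ 459.1 -232.7   91.4] x [-1.4e-03  4.0e-04 -1.0e+00] jaw [1.8e-03 1.0e+00 4.0e-04] F [-0.83 -0.34  0.95] M [-0.05 -0.03 -0.  ] gap 0.0854
```

Nearly on target, at x 460.5 and y −231.5. I still have to come down 7 cm, to z of about 20 mm.

Request:
move_arm(commands=[[[8.54, 0.1, 0.1, -2, 0, 0, 0], [8.54, 0, 0, -2, 0, 0, 0], [8.54, 0, 0, -1.5, 0, 0, 0], [8.54, 0, 0, -1, 0, 0, 0], [8.54, 0, 0, -0.5, 0, 0, 0], [8.54, 0, 0, 0, 0, 0, 0], [8.54, 0, 0, 0, 0, 0, 0]]])

```text
time: 3.7
position: [0.4616, -0.232, 0.0222]
orientation: [-2.049, 1.569, -0.479]
wrist_force: [0.2, 0.4, -0.1]
finger_gap: 0.0852
```

```bash
python3 st.py
```

```text
t 3.7 q [-0.466  0.427 -0.496  0.646 -0.    -0.466] p [ 461.6 -232.    22.2] x [ 1.5e-03 -8.0e-04 -1.0e+00] jaw [ 1.e-04  1.e+00 -8.e-04] F [ 0.15  0.41 -0.05] M [-0.06 -0.05  0.02] gap 0.0852
```

Request:
move_arm(commands=[[[5, 0, 0, -0.2, 0, 0, 0], [4, 0, 0, 0, 0, 0, 0], [3, 0, 0, 0, 0, 0, 0], [2.5, 0, 0, 0, 0, 0, 0], [2, 0, 0, 0, 0, 0, 0], [2, 0, 0, 0, 0, 0, 0], [2, 0, 0, 0, 0, 0, 0], [2, 0, 0, 0, 0, 0, 0]]], force=35)

```text
time: 4.5
position: [0.461, -0.2316, 0.0196]
orientation: [-2.208, 1.57, -0.637]
wrist_force: [-0.9, 0.4, 6.0]
finger_gap: 0.035
```

```bash
python3 st.py
```

```text
t 4.5 q [-0.466  0.43  -0.5    0.641 -0.    -0.466] p [ 461.  -231.6   19.6] x [ 4.e-04 -3.e-04 -1.e+00] jaw [-2.e-04  1.e+00 -3.e-04] F [-0.94  0.42  5.97] M [0.03 0.17 0.08] gap 0.035
```

Gap is 35 mm, so the barrel is gripped. Now lifting straight up, slowly at first.

Request:
move_arm(commands=[[[2, 0, 0, 0.5, 0, 0, 0], [2, 0, 0, 1, 0, 0, 0], [2, 0, 0, 1.5, 0, 0, 0], [2, 0, 0, 2, 0, 0, 0], [2, 0, 0, 2, 0, 0, 0], [2, 0, 0, 2, 0, 0, 0], [2, 0, 0, 2, 0, 0, 0], [2, 0, 0, 2, 0, 0, 0], [2, 0, 0, 1, 0, 0, 0], [2, 0, 0, 0, 0, 0, 0], [2, 0, 0, 0, 0, 0, 0]]])

```text
time: 5.6
position: [0.4604, -0.2313, 0.1588]
orientation: [1.064, 1.57, 2.635]
wrist_force: [-0.3, 0.2, -3.6]
finger_gap: 0.0346
```

```bash
python3 st.py
python3 - <<'E'
from h import *
g=grab('side');cv2.imwrite('pics/side2.png',cv2.resize(g['frame'][130:270,320:480],(780,600),interpolation=cv2.INTER_CUBIC))
E
```

```text
t 5.6 q [-0.466  0.287 -0.297  0.988  0.    -0.466] p [ 460.4 -231.3  158.8] x [-7.e-04  4.e-04 -1.e+00] jaw [-2.e-04  1.e+00  4.e-04] F [-0.29  0.24 -3.55] M [ 0.02  0.03 -0.03] gap 0.0346
```

View pics/side2.png

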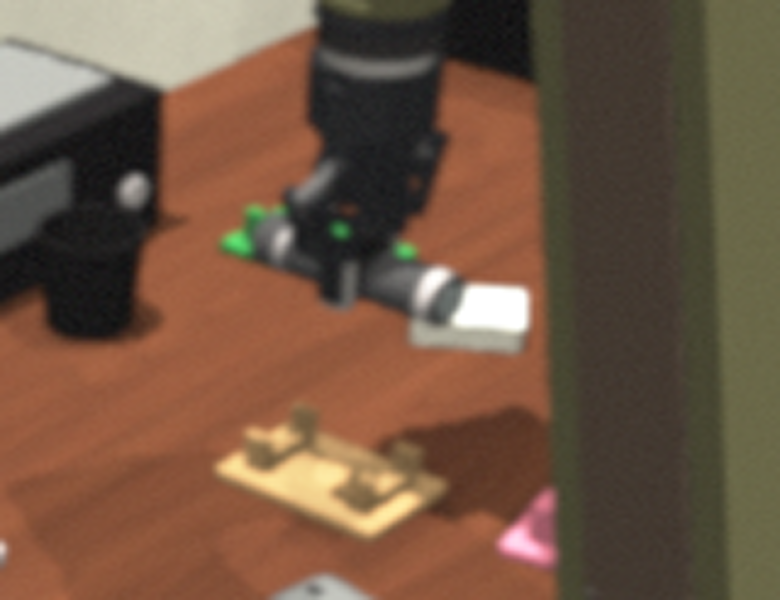

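The side crop shows the barrel level in the jaws at about (350,270), gripped on its band, and the wooden rest empty at (330,470). Next: carry it to above the V (+17.8, +23.9 cm, −8°).

Request:
move_arm(commands=[[[2, 0.8, 1.1, 0, 0, 0, -0.01], [2, 1.8, 2.4, 0, 0, 0, -0.015], [2, 1.8, 2.4, 0, 0, 0, -0.015], [2, 1.8, 2.4, 0, 0, 0, -0.015], [2, 1.8, 2.4, 0, 0, 0, -0.015], [2, 1.8, 2.4, 0, 0, 0, -0.015], [2, 1.8, 2.4, 0, 0, 0, -0.015], [2, 1.8, 2.4, 0, 0, 0, -0.015], [2, 1.8, 2.4, 0, 0, 0, -0.015], [2, 1.6, 2.2, 0, 0, 0, -0.01], [2, 1, 1.4, 0, 0, 0, 0], [2, 0, 0, 0, 0, 0, 0]]])

```text
time: 6.85
position: [0.6394, 0.0093, 0.1578]
orientation: [1.441, 1.569, 2.875]
wrist_force: [-0.8, -0.7, -2.3]
finger_gap: 0.0349
```

Request:
move_arm(commands=[[[2, 0, 0, 0, 0, 0, 0], [2, 0, 0, 0, 0, 0, 0]]])

```text
time: 7.05
position: [0.6378, 0.0066, 0.1588]
orientation: [2.044, 1.569, -2.809]
wrist_force: [-0.2, -1.0, -2.5]
finger_gap: 0.0351
```

```bash
python3 st.py
cat > chk.py <<'E'
from h import *
import sys
from scipy.optimize import least_squares
s=ctrl.observe()['position']; z0=s[2]+.0204
for cam in('top','side'):
    f=grab(cam);w=cloud(f)
    cv2.imwrite(f'pics/{cam}_{sys.argv[1]}.png',cv2.resize(f['frame'][130:280,240:400] if cam=='top' else f['frame'][150:290,220:380],(780,600),interpolation=cv2.INTER_CUBIC))
    a=-.14;X=(w[...,0]-s[0])*np.cos(a)+(w[...,1]-s[1])*np.sin(a);Y=-(w[...,0]-s[0])*np.sin(a)+(w[...,1]-s[1])*np.cos(a)
    sel=(np.abs(X)<.08)&(np.abs(X)>.02)&(np.abs(Y)<.025)&(w[...,2]>z0-.005)&(w[...,2]<z0+.025)
    P=np.stack([X[sel],Y[sel],w[...,2][sel]],1)
    p=np.array([0,0,z0,0.])
    res=lambda p:np.hypot(P[:,1]-p[0]-P[:,0]*p[1],P[:,2]-p[2]-P[:,0]*p[3])-.018
    for it in range(6):
        m=np.abs(res(p))<(.008 if it<2 else .004)
        p=least_squares(lambda p:res(p)[m],p,loss='soft_l1',f_scale=.001).x
    x=P[m][:,0]
    print(cam,'pts',m.sum(),'lateral mm',p[0]*1e3,'yaw err',p[1],'axis z mm',p[2]*1e3,'exp',z0*1e3,'pitch',p[3],'x ext',np.percentile(x,[.5,99.5])*1e3)
E
python3 chk.py 3
```

```text
t 7.05 q [ 1.100e-02  4.890e-01  2.400e-02  1.108e+00 -1.000e-03  1.510e-01] p [637.8   6.6 158.8] x [-1.8e-03 -6.0e-04 -1.0e+00] jaw [ 1.402e-01  9.901e-01 -8.000e-04] F [-0.18 -1.05 -2.46] M [ 0.02 -0.03 -0.05] gap 0.0351Traceback (most recent call last):
  File "chk.py", line 17, in <module>
    print(cam,'pts',m.sum(),'lateral mm',p[0]*1e3,'yaw err',p[1],'axis z mm',p[2]*1e3,'exp',z0*1e3,'pitch',p[3],'x ext',np.percentile(x,[.5,99.5])*1e3)
                                                                                                                        ~~~~~~~~~~~~~^^^^^^^^^^^^^
    return _quantile_unchecked(
        a, q, axis, out, overwrite_input, method, keepdims, weights)
    return _ureduce(a,
                    func=_quantile_ureduce_func,
    ...<5 lines>...
                    overwrite_input=overwrite_input,
                    method=method)
    r = func(a, **kwargs)
    result = _quantile(arr,
                       quantiles=q,
    ...<2 lines>...
                       out=out,
                       weights=wgt)
    slices_having_nans = np.isnan(arr[-1, ...])
                                  ~~~^^^^^^^^^
IndexError: index -1 is out of bounds for axis 0 with size 0
```

```bash
sed -i "s/('top','side')/('side',)/" chk.py; python3 chk.py 3; python3 st.py
```

```text
side pts 177 lateral mm -1.267638709614397 yaw err -0.011724499384681628 axis z mm 180.87705337697548 exp 179.47252859767968 pitch 0.009340889710119754 x ext [-66.06408043  65.29759958]
t 7.15 q [ 0.01   0.489  0.025  1.108 -0.     0.151] p [638.1   6.5 159.3] x [-7.e-04 -3.e-04 -1.e+00] jaw [ 1.406e-01  9.901e-01 -4.000e-04] F [-1.17  0.18 -3.74] M [-0.04 -0.04 -0.03] gap 0.0351
```

View pics/side_3.png

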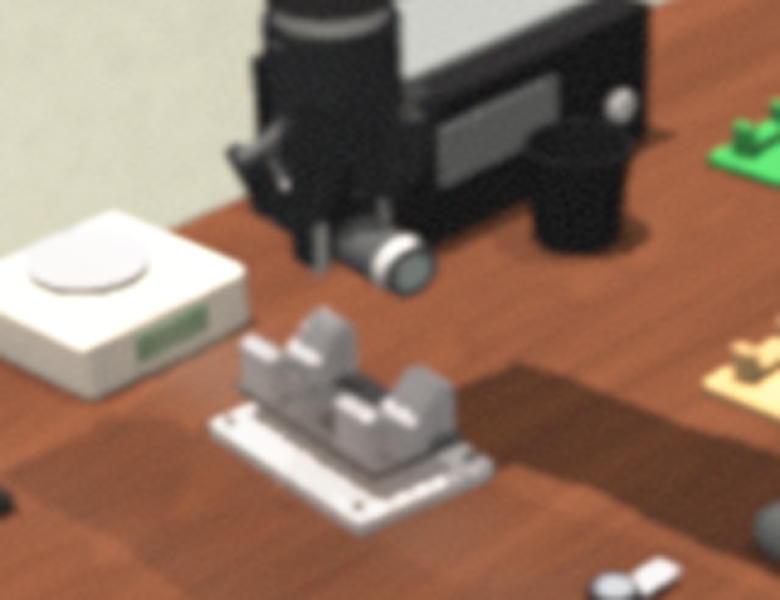

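The side crop shows the barrel above the V-block, its near end at (405,268) and the V supports at (300,360) and (400,415). Lengthwise it is centred to within 1 mm. Sideways it needs about +2 mm. I'll come down to just above contact, which should be near TCP z of 62 mm.

Request:
move_arm(commands=[[[2, 0, 0.18, -1, 0, 0, 0], [2, 0, 0, -2, 0, 0, 0], [2, 0, 0, -2, 0, 0, 0], [2, 0, 0, -1.5, 0, 0, 0], [2, 0, 0, -1, 0, 0, 0], [2, 0, 0, -0.5, 0, 0, 0], [2, 0, 0, -0.4, 0, 0, 0], [2, 0, 0, 0, 0, 0, 0], [2, 0, 0, 0, 0, 0, 0], [2, 0, 0, 0, 0, 0, 0]]])

```text
time: 8.15
position: [0.6394, 0.0093, 0.0761]
orientation: [-1.44, 1.569, -0.009]
wrist_force: [-1.0, 0.9, -3.1]
finger_gap: 0.0353
```

```bash
python3 st.py; python3 chk.py 4; python3 st.py
```

```text
t 8.15 q [ 0.015  0.547 -0.103  0.919 -0.     0.154] p [639.4   9.3  76.1] x [ 0.0015 -0.     -1.    ] jaw [1.393e-01 9.903e-01 2.000e-04] F [-0.98  0.94 -3.14] M [0.01 0.05 0.  ] gap 0.0353
side pts 169 lateral mm -2.2675721026960076 yaw err -0.02642162214500618 axis z mm 98.04835926921707 exp 96.48041320642453 pitch 0.01348328739449594 x ext [-67.00739095  60.75143493]
t 8.2 q [ 0.015  0.547 -0.103  0.919  0.     0.154] p [639.4   9.3  76. ] x [ 0.0013  0.     -1.    ] jaw [1.393e-01 9.903e-01 2.000e-04] F [ 0.01 -0.42 -3.36] M [-0.02  0.06 -0.  ] gap 0.0349
```

View pics/side_4.png

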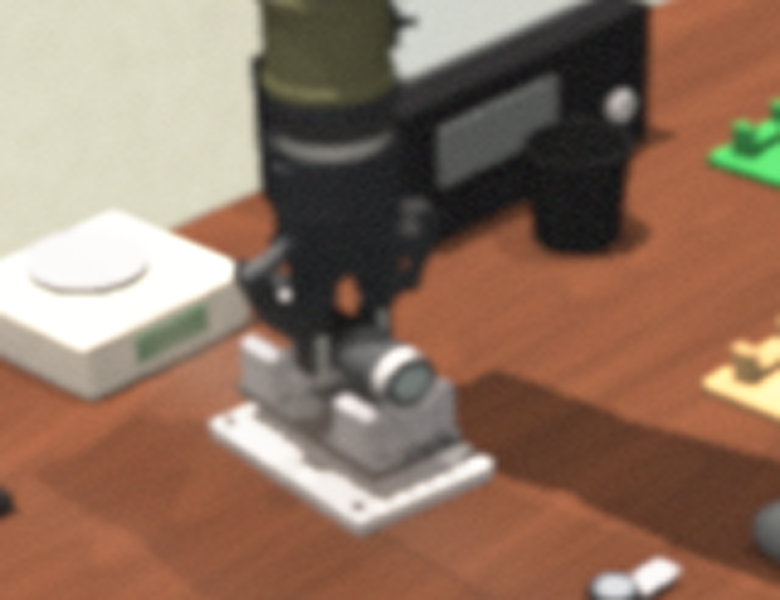

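Just above the V: the barrel is at about 98 mm (side view), so there are about 14 mm to go, and sideways it's within ~1 mm. Going down to near contact, then in 1 mm steps while watching the force.

Request:
move_arm(commands=[[[2, 0, -0.05, -0.4, 0, 0, 0], [2, 0, 0, -0.3, 0, 0, 0], [2, 0, 0, -0.2, 0, 0, 0], [2, 0, 0, -0.1, 0, 0, 0], [2, 0, 0, 0, 0, 0, 0], [2, 0, 0, 0, 0, 0, 0]]])

```text
time: 8.8
position: [0.6388, 0.0088, 0.0653]
orientation: [2.259, 1.571, -2.593]
wrist_force: [0.8, 0.1, -2.3]
finger_gap: 0.035
```

Request:
move_arm(commands=[[[2, 0, 0, -0.1, 0, 0, 0], [2, 0, 0, 0, 0, 0, 0], [2, 0, 0, -0.1, 0, 0, 0], [2, 0, 0, 0, 0, 0, 0], [2, 0, 0, 0, 0, 0, 0]]])

```text
time: 9.3
position: [0.6388, 0.0088, 0.0632]
orientation: [1.885, 1.571, -2.967]
wrist_force: [-0.8, 0.4, -2.5]
finger_gap: 0.035
```

Request:
move_arm(commands=[[[2, 0, 0, -0.1, 0, 0, 0], [2, 0, 0, 0, 0, 0, 0], [2, 0, 0, -0.1, 0, 0, 0], [2, 0, 0, 0, 0, 0, 0], [2, 0, 0, 0, 0, 0, 0]]])

```text
time: 9.8
position: [0.6389, 0.0088, 0.0618]
orientation: [-1.535, 1.57, -0.104]
wrist_force: [-1.8, -0.6, 1.9]
finger_gap: 0.0348
```

```bash
python3 st.py
```

```text
t 9.8 q [ 0.014  0.559 -0.122  0.889 -0.     0.153] p [638.9   8.8  61.8] x [ 5.e-04 -0.e+00 -1.e+00] jaw [0.1393 0.9903 0.    ] F [-1.77 -0.58  1.88] M [0.   0.3  0.05] gap 0.0348
```

Contact at TCP z of about 62 mm as expected: push about 4.5 N, little side force. Now sinking toward half travel.

Request:
move_arm(commands=[[[2, 0, 0, -0.1, 0, 0, 0], [2, 0, 0, -0.1, 0, 0, 0], [2, 0, 0, -0.1, 0, 0, 0], [2, 0, 0, -0.1, 0, 0, 0], [2, 0, 0, 0, 0, 0, 0], [2, 0, 0, 0, 0, 0, 0]]])

```text
time: 10.4
position: [0.6389, 0.0088, 0.0579]
orientation: [-1.524, 1.57, -0.093]
wrist_force: [-3.2, 0.4, 5.9]
finger_gap: 0.0353
```

```bash
python3 st.py
```

```text
t 10.4 q [ 0.014  0.563 -0.127  0.881 -0.     0.154] p [638.9   8.8  57.9] x [ 6.e-04 -1.e-04 -1.e+00] jaw [0.1393 0.9902 0.    ] F [-3.2   0.38  5.9 ] M [0.01 0.61 0.15] gap 0.0353
```

The push is about 8.6 N with a growing moment (My 0.6), so the barrel sits slightly nose-down on the near support, which matches the ~0.01 rad pitch seen earlier. I'll level it with a small turn about y while sinking a bit more.

Request:
move_arm(commands=[[[2, 0, 0, -0.1, 0, 0.004, 0], [2, 0, 0, -0.1, 0, 0.004, 0], [2, 0, 0, 0, 0, 0, 0], [2, 0, 0, 0, 0, 0, 0]]])

```text
time: 10.8
position: [0.6388, 0.0087, 0.0562]
orientation: [1.719, 1.563, -3.133]
wrist_force: [-3.6, 0.0, 8.3]
finger_gap: 0.0348
```

```bash
python3 st.py; python3 chk.py 5; for i in 1 2 3; do python3 - <<'E'
from h import *
ctrl.grab_frame('side')
E
python3 st.py; done
```

```text
t 10.8 q [ 0.014  0.569 -0.119  0.89   0.     0.153] p [638.8   8.7  56.2] x [-7.7e-03 -1.0e-04 -1.0e+00] jaw [ 0.1393  0.9903 -0.0011] F [-3.64  0.04  8.27] M [-0.02  0.65  0.2 ] gap 0.0348
side pts 177 lateral mm 1.990464680419783 yaw err 0.046062065976993846 axis z mm 77.7926958724881 exp 76.56014829125431 pitch 0.0017329630373471802 x ext [-68.1002486   58.93040681]
t 10.9 q [ 0.014  0.569 -0.119  0.89   0.     0.153] p [638.8   8.7  56.2] x [-7.6e-03 -1.0e-04 -1.0e+00] jaw [ 0.1393  0.9902 -0.0011] F [-3.87 -0.38  7.89] M [-0.08  0.62  0.11] gap 0.0349
t 10.95 q [ 0.014  0.569 -0.119  0.89   0.     0.153] p [638.8   8.7  56.2] x [-7.6e-03 -1.0e-04 -1.0e+00] jaw [ 0.1392  0.9903 -0.0011] F [-3.78 -0.94  7.63] M [-0.03  0.63  0.07] gap 0.035
t 11.0 q [ 0.014  0.569 -0.119  0.89   0.     0.153] p [638.8   8.7  56.2] x [-7.6e-03 -1.0e-04 -1.0e+00] jaw [ 0.1393  0.9903 -0.0011] F [-3.84 -0.53  8.83] M [-0.02  0.66  0.1 ] gap 0.035
```

View pics/side_5.png

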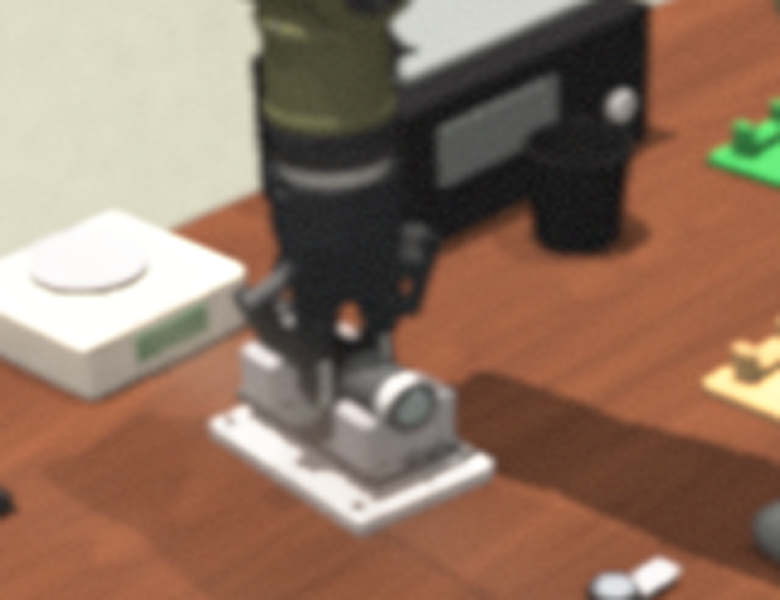

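Run:
```python
from h import *
f=grab('side');w=cloud(f);a=-.14
X=(w[...,0]-.638)*np.cos(a)+(w[...,1]-.008)*np.sin(a);Y=-(w[...,0]-.638)*np.sin(a)+(w[...,1]-.008)*np.cos(a)
for nm,lo,hi in(('near',-.058,-.035),('far',.035,.058)):
    s=(X>lo)&(X<hi)&(Y>.0255)&(Y<.031)&(w[...,2]>.06);print(nm,'left top z',s.sum(),np.median(w[...,2][s])if s.any()else None)
s=(np.abs(X)<.07)&(np.abs(Y)<.03)&(X<-.055)&(w[...,2]>.085);print('near barrel end top z',s.sum(),np.percentile(w[...,2][s],[50,90,98]) if s.any() else None)
s=(np.abs(X+.045)<.012)&(np.abs(Y)<.004);print('barrel top near',np.median(w[...,2][s]));s=(np.abs(X-.045)<.012)&(np.abs(Y)<.004);print('barrel top far',s.sum() and np.median(w[...,2][s]))
s=(np.abs(X)<.06)&(np.abs(np.abs(Y)-.0375)<.004)&(np.hypot(w[...,0]-.638,w[...,1]-.008)<.1);
s2=(np.abs(Y-.042)<.004)&(np.abs(X)<.06);print('base plate z',np.median(w[...,2][s2]))
```

```text
near left top z 98 0.38845475792834105
far left top z 17 0.0714192966225263
near barrel end top z 73 [0.09635412 0.56280506 0.57308627]
barrel top near 0.35921930702261384
barrel top far 0.09168573898505906
base plate z 0.4672020035016915
```

```bash
python3 - <<'E'
from h import *
f=dict(np.load('side.npz'));w=cloud(f);a=-.14;Z=w[...,2];ok=(Z<.11)&(Z>.055)
X=(w[...,0]-.638)*np.cos(a)+(w[...,1]-.008)*np.sin(a);Y=-(w[...,0]-.638)*np.sin(a)+(w[...,1]-.008)*np.cos(a)
for n,lo,hi in(('near',-.058,-.035),('far',.035,.058)):
    s=ok&(X>lo)&(X<hi)
    for m,b in(('Vtop left',(Y>.026)&(Y<.031)),('Vtop right',(Y<-.026)&(Y>-.031)),('barrel crest',np.abs(Y)<.006)):
        t=s&b; print(n,m,t.sum(),np.round(np.percentile(Z[t],[25,50,75])*1000,1) if t.any() else '')
E
python3 st.py
```

```text
near Vtop left 22 [61.6 69.2 72.7]
near Vtop right 7 [67.  73.3 75.3]
near barrel crest 22 [93.2 94.8 96.4]
far Vtop left 18 [65.  69.  72.9]
far Vtop right 1 [75.2 75.2 75.2]
far barrel crest 2 [93.  94.4 95.7]
t 11.05 q [ 0.014  0.569 -0.119  0.89   0.     0.153] p [638.8   8.7  56.2] x [-7.5e-03 -1.0e-04 -1.0e+00] jaw [ 0.1393  0.9903 -0.0011] F [-3.7   0.05  8.38] M [-0.04  0.65  0.09] gap 0.0351
```

Checks agree: crest about 95 mm at both ends (100 when up), V tops about 72–75 (78–81 when up), push about 11 N. That puts the sink at 6–7 mm. One more mm, then settle.

Request:
move_arm(commands=[[[2, 0, 0, -0.1, 0, 0, 0], [2, 0, 0, 0, 0, 0, 0], [2, 0, 0, 0, 0, 0, 0], [2, 0, 0, 0, 0, 0, 0], [2, 0, 0, 0, 0, 0, 0]]])

```text
time: 11.55
position: [0.6388, 0.0088, 0.0554]
orientation: [1.722, 1.563, -3.13]
wrist_force: [-4.1, -0.8, 9.1]
finger_gap: 0.0347
```

```bash
python3 st.py
python3 - <<'E'
from h import *
print(ctrl.close_job())
E
```

```text
t 11.55 q [ 0.014  0.57  -0.12   0.888  0.     0.153] p [638.8   8.8  55.4] x [-7.4e-03 -1.0e-04 -1.0e+00] jaw [ 0.1392  0.9903 -0.0011] F [-4.09 -0.85  9.09] M [-0.06  0.74  0.13] gap 0.0347
the job is handed in; nothing more can be done
None
```

I lifted the long barrel out of its wooden rest with a 35 N grip and carried it to the V-block. I laid it in the V, pressed it down and handed the job in at 11.6 s, still gripped and pressed. The hand-in gave no verdict.

**Push and sink:** at the end the push on the V was about 12 N, counting the barrel's own weight. The tool had gone about 6.5 mm below first contact. The side camera, taken 1 mm before the end, also showed about 6 mm of sink, well clear of the stop.

**Seating:** the tool was about 1 mm from my estimate of the V's centre lengthwise and across. Its yaw matched to about 0.01 rad, and the barrel's height was about the same at both ends. Side force across the V was under 1 N, so both faces should be loaded. I could not measure the two faces separately.

**Checks that disagreed or failed:**
- A steady lengthwise force of about −4 N and a moment of about 0.7 N m remained. This suggests the near support carries more of the load. Levelling the tool by 0.008 rad did not remove it.
- The last camera fit of the barrel's axis, after seating, read 2 mm off to the side and 0.046 rad in yaw. I put this down to the V faces getting into the fit.
- The arm hid the V from the top camera, so only the side view was used there.

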